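# Make up two repair kits at the electronics bench

## Task

Make up two repair kits from the loose components on the bench: the black capacitor, the copper choke and the transformer go into the red box, the relay and the heat sink into the yellow box. Put each component upright in a cell of its own, flat on the cell's floor; any cell of the right box will do. Leave the spare green capacitor where it stands.

Things in the scene. Friction and masses are not known exactly. Their poses are not given: they have to be found in the camera images.
- red_box: The red open kit box, fixed to the bench: 66 (x) by 174 (y) mm, 20 mm high, walls and floor 3 mm. Two dividers, 3 mm thick and as high as the walls, part it into three equal cells in a row along y, each 60 (x) by 54 (y) mm inside, centres at y = -57, 0, +57 mm, cell floor 3 mm above the origin. Origin: centre of the underside, z up. Beyond the stock; place and yaw vary.
- yellow_box: The yellow open kit box, fixed to the bench: 66 (x) by 174 (y) mm, 20 mm high, walls and floor 3 mm. Two dividers, 3 mm thick and as high as the walls, part it into three equal cells in a row along y, each 60 (x) by 54 (y) mm inside, centres at y = -57, 0, +57 mm, cell floor 3 mm above the origin. Origin: centre of the underside, z up. Beyond the stock; place and yaw vary.
- black_capacitor: Capacitor with a black sleeve and a bare aluminium top: upright cylinder, 30 mm diameter, 40 mm high. Origin at the centre of its underside, z up.
- green_capacitor: Spare capacitor with a green sleeve and a bare aluminium top: upright cylinder, 30 mm diameter, 40 mm high. Origin at the centre of its underside, z up.
- choke: Choke: a copper-wound ring standing on edge on a black foot. Foot 32 mm (x) by 22 mm (y), 6 mm high; the ring is 34 mm in diameter, centred 22 mm above the origin, its axis along y, 14 mm thick (y), flat-sided: grip it across y. 39 mm high in all. Origin at the centre of its underside, z up.
- transformer: Transformer: yellow-taped winding with a black core and foot, a solid block 36 mm (x) by 30 mm (y), 36 mm high. Origin at the centre of its underside, z up.
- relay: Relay: dark blue plastic block with a plain white patch on top, 34 mm (x) by 26 mm (y), 36 mm high. Origin at the centre of its underside, z up.
- heat_sink: Heat sink: bare aluminium block of five upright fins side by side, 34 mm (x, along the fins) by 26 mm (y, across them), 38 mm high; the outer fins are sturdy to grip. Origin at the centre of its underside, z up.
There are look-alikes about, which are no part of the job. Of the things that look like the red_box, take the one that is farthest to the robot's left at the start.

How it is judged:
At the end, for the whole second after the job is handed in: Each of the five is in its own cell of the right box (within 25 mm in x, 23 mm in y of the cell centre), upright within 0.15 rad, on the cell floor (origin 0 to 8 mm above the box underside), released, at rest; the green capacitor is upright within 15 mm of its start (x of black_capacitor in the frame of red_box between -0.025 and 0.025 m and z of black_capacitor in the frame of red_box between 0 and 0.008 m and angle between each of black_capacitor, choke, transformer, relay, heat_sink, green_capacitor's own z axis and vertical below 0.15 rad and linear speed of each of black_capacitor, choke, transformer, relay, heat_sink below 0.02 m/s and angular speed of each of black_capacitor, choke, transformer, relay, heat_sink below 0.2 rad/s and x of choke in the frame of red_box between -0.025 and 0.025 m and z of choke in the frame of red_box between 0 and 0.008 m and x of transformer in the frame of red_box between -0.025 and 0.025 m and z of transformer in the frame of red_box between 0 and 0.008 m and ((y of black_capacitor in the frame of red_box between -0.08 and -0.034 m and y of choke in the frame of red_box between -0.023 and 0.023 m and y of transformer in the frame of red_box between 0.034 and 0.08 m) or (y of black_capacitor in the frame of red_box between -0.08 and -0.034 m and y of choke in the frame of red_box between 0.034 and 0.08 m and y of transformer in the frame of red_box between -0.023 and 0.023 m) or (y of black_capacitor in the frame of red_box between -0.023 and 0.023 m and y of choke in the frame of red_box between -0.08 and -0.034 m and y of transformer in the frame of red_box between 0.034 and 0.08 m) or (y of black_capacitor in the frame of red_box between -0.023 and 0.023 m and y of choke in the frame of red_box between 0.034 and 0.08 m and y of transformer in the frame of red_box between -0.08 and -0.034 m) or (y of black_capacitor in the frame of red_box between 0.034 and 0.08 m and y of choke in the frame of red_box between -0.08 and -0.034 m and y of transformer in the frame of red_box between -0.023 and 0.023 m) or (y of black_capacitor in the frame of red_box between 0.034 and 0.08 m and y of choke in the frame of red_box between -0.023 and 0.023 m and y of transformer in the frame of red_box between -0.08 and -0.034 m)) and x of relay in the frame of yellow_box between -0.025 and 0.025 m and z of relay in the frame of yellow_box between 0 and 0.008 m and x of heat_sink in the frame of yellow_box between -0.025 and 0.025 m and z of heat_sink in the frame of yellow_box between 0 and 0.008 m and ((y of relay in the frame of yellow_box between -0.08 and -0.034 m and y of heat_sink in the frame of yellow_box between -0.023 and 0.023 m) or (y of relay in the frame of yellow_box between -0.08 and -0.034 m and y of heat_sink in the frame of yellow_box between 0.034 and 0.08 m) or (y of relay in the frame of yellow_box between -0.023 and 0.023 m and y of heat_sink in the frame of yellow_box between -0.08 and -0.034 m) or (y of relay in the frame of yellow_box between -0.023 and 0.023 m and y of heat_sink in the frame of yellow_box between 0.034 and 0.08 m) or (y of relay in the frame of yellow_box between 0.034 and 0.08 m and y of heat_sink in the frame of yellow_box between -0.08 and -0.034 m) or (y of relay in the frame of yellow_box between 0.034 and 0.08 m and y of heat_sink in the frame of yellow_box between -0.023 and 0.023 m)) and distance of green_capacitor from where it was at the start of the episode below 0.015 m); the robot touches nothing.
It fails at once if the spare green capacitor is carried off or knocked aside (moved more than 30 mm) (distance of green_capacitor from where it was at the start of the episode above 0.03 m).
It also fails if it takes over 120 s, if anything falls off the work surface, if the arm or the gripper's body presses on something with over 40 N, if the wrist force passes 120 N, or if a joint passes its speed limit or range.

## Robot

A 6-joint arm with a two-finger parallel gripper is mounted at the origin on the work surface. World frame = base frame: x ahead of the robot, y to its left, z up, the work surface at z = 0. Lengths are in m, angles in rad, forces in N, time in s.
With the tool pointing down it reaches from about 0.25 to 0.8 m from the base axis. Payload 8.5 kg.
Tool frame: the origin (TCP) lies at the very end of the fingers, on their centre line; the grasp point (between the pads) lies bot.grasp_offset behind it (bot.grasp_offset is the distance from the TCP to the grasp point, in m); z points along the fingers, y is the direction in which the jaws open and shut (so a half turn about z gives the same grasp; the last joint's range is limited). The gripper opens to 85 mm and grips with 20 to 120 N. Pads are 22 mm wide; open, the fingers measure 114 mm over their backs; the gripper's body (76 mm by 85 mm) begins 54 mm behind the grasp point. The pads swing forward as they close: fully open they stand 13 mm farther back than shut.
Start: joints at [1.22, 0.238, -0.013, 1.319, 0, 1.571], TCP at [0.18, 0.493, 0.231] pointing down, gripper open.
Joint ranges: [-2.66, 2.66], [-1.03, 1.9], [-1.14, 1.46], [-1.82, 2.27], [-1.45, 1.34], [-3.14, 3.14]. Speed limits (rad/s): [2.22, 2.22, 2.79, 3.14, 3.14, 3.14].

## Interface

Orientations are given as a unit quaternion [w, x, y, z].
In Python, from rig import bot gives the robot as it stands. The module is installed in compiled form; this text tells all that it offers.
- The arm moves only by the tool drive_tool, never from a script. Its argument "deltas" is a list of rows, each an object of numbers: "tx", "ty", "tz": the shift along the tool's x, y, z as a fraction of full scale; "twist": the turn about the tool's z as a fraction of full scale. In form: [{"tx": .., "ty": .., "tz": .., "twist": ..}, ...]. A call has 1 to 12 rows; each row is the pose to reach, as a shift and turn from the pose measured when the call began, along the tool's axes at that moment; what a row does not reach only later rows make up. Full scale, the value 1, is 0.3 m for a shift and 45 degrees for a turn. A row lasts 1/8 s, in which the tool goes at most 62.5 mm and 10.7 degrees, less where a joint would pass 70% of its speed; a pose out of reach is approached as far as the arm can. A call with a number of a shift or a turn outside -1 to 1 is refused whole. A call with a gripper value outside its range is refused whole. "claw" is the closure, from -1 (fully open) to 1 (shut), set as the call begins (left out, the last holds). The fingers move at their own pace and stop on an object; "force" is the grip in N (left out, the last holds). Time passes only in rows, so rows that repeat a pose let the fingers close. It gives the time, the measured TCP pose, the force and the opening at its end, in the units of the state.
- bot.read_state(): the state, without advancing time (a new reading comes with each control period).
- bot.get_image(name): name is "side" or "top" or "wrist"; returns a dict with "color" (480x640x3 uint8, red, green, blue), "mtx" (3x3 intrinsics, pixels), "world_from_camera" (4x4, takes a point from camera to world coordinates). Camera axes: x right, y down, z forward; pixel columns grow to the right and rows downward; lengths in m; the calibration is good to about 2 mm. A picture is of the moment at which its call begins. There is no depth.
- bot.job_done(): hands the job in, once; it reports no verdict.
The state is a dict: "time_s": time; "joints": joint angles; "dq": joint speeds; "tau": joint torques, N m; "position": TCP position; "ee_rot": TCP orientation; "wrist_force": force on the tool from outside, world axes, zero at the start; "torque": the same for the moment, N m; "width": opening from 0.0 (shut) to 1.0 (fully open).
Only numpy, scipy, OpenCV 4.12 (cv2) and the standard library are available. Lean on these libraries where they do the work, as an engineer would, in place of code of your own. Each camera call takes 0.05 s, during which the arm holds its last target. There are 200 camera calls.

## Working session

There is one attempt and no reset: what is moved stays moved. The work goes in short steps, Python scripts to look and compute and a tool call to move; the robot and the scene stay as the last step left them, time stands still between calls to the robot, and variables do not carry over. Pictures are saved under pics/ and viewed, about 12 in all and at most 16, crops included, and the job is handed in when it is done.

Besides the shell and the picture viewer there is one more tool, called after "Call:" as a command line: name --argument value ..., lists and objects as JSON in quotes. drive_tool: Moves the arm, as the interface text tells. Shift numbers are shares of 0.3 m and turn numbers shares of 45 degrees, none past 1 either way. Its arguments: {"type":"object","properties":{"deltas":{"type":"array","items":{"type":"object","properties":{"tx":{"type":"number"},"ty":{"type":"number"},"tz":{"type":"number"},"twist":{"type":"number"}}}},"claw":{"type":"number"},"force":{"type":"number"}},"required":["deltas"]}

```bash
mkdir -p pics
python3 - <<'E'
from rig import bot
import cv2,numpy as np,pickle
np.set_printoptions(precision=4,suppress=True)
s=bot.read_state();print(s,bot.grasp_offset)
d={}
for n in("top","side"):
    i=bot.get_image(n);d[n]=i;cv2.imwrite(f"pics/{n}0.png",i["color"][...,::-1]);print(n,i["mtx"],i["world_from_camera"])
pickle.dump(d,open("im0.pkl","wb"))
E
```

```text
{'time_s': 0.0, 'joints': array([ 1.22  ,  0.2387, -0.0142,  1.3192,  0.    ,  1.5708]), 'dq': array([ 0.0004,  0.0013,  0.0006, -0.001 , -0.002 , -0.0016]), 'tau': array([ -0.0025, -53.8775,  34.6436,   0.0182,  -0.0001,   0.    ]), 'position': array([0.1803, 0.4926, 0.2307]), 'ee_rot': array([-0.0001,  0.1745,  0.9847, -0.0007]), 'wrist_force': array([-0.2458, -1.2018,  0.0661]), 'torque': array([-0.0037, -0.0138, -0.0047]), 'width': 0.9964358114831} 0.0187
top [[546.1992   0.     325.2414]
 [  0.     546.1992 238.2867]
 [  0.       0.       1.    ]] [[-0.0283 -0.9744  0.2229  0.1909]
 [-0.9996  0.0279 -0.0049 -0.0763]
 [-0.0015 -0.2229 -0.9748  1.4691]
 [ 0.      0.      0.      1.    ]]
side [[482.7937   0.     321.2763]
 [  0.     482.7937 237.5147]
 [  0.       0.       1.    ]] [[ 0.9832 -0.0855  0.1612  0.3431]
 [-0.1815 -0.5502  0.8151 -0.9293]
 [ 0.019  -0.8307 -0.5564  0.638 ]
 [ 0.      0.      0.      1.    ]]
```

View pics/top0.png

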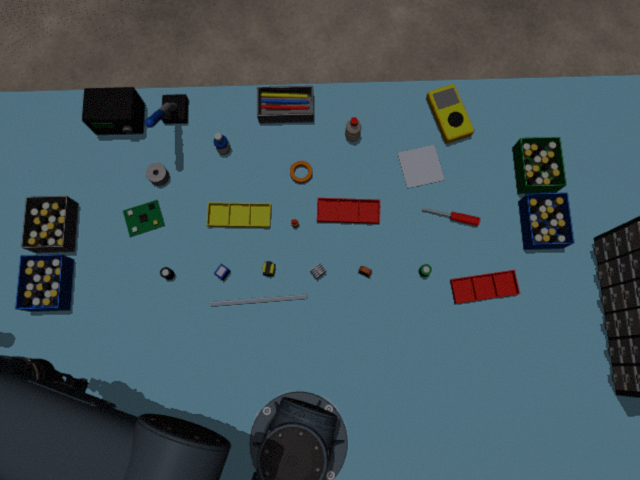

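View pics/side0.png

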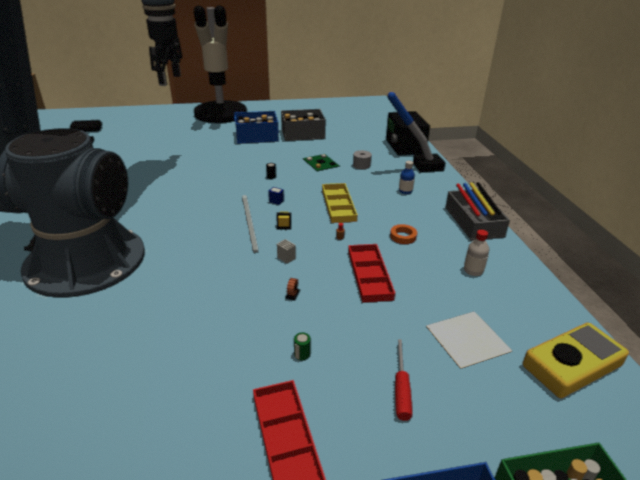

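The top view shows the parts in a row at about v=270: black cap (167,272), relay (222,271), transformer (268,268), heat sink (318,270), choke (365,270) and green cap (425,270). The yellow box is at (240,215). The left-most red box is at (349,211), and the red look-alike is at (485,287).

```bash
cat > h.py <<'E'
import cv2,numpy as np,pickle
from scipy.spatial.transform import Rotation as R
np.set_printoptions(precision=4,suppress=True)
def ray(im,uv,z):
    uv=np.atleast_2d(np.float32(uv)); T=im["world_from_camera"]
    d=np.c_[uv,np.ones(len(uv))]@np.linalg.inv(im["mtx"]).T@T[:3,:3].T
    o=T[:3,3]; return (o+d*((z-o[2])/d[:,2:]))[:,:2]
def proj(im,P):
    T=np.linalg.inv(im["world_from_camera"]);p=(np.atleast_2d(P)@T[:3,:3].T+T[:3,3])@im["mtx"].T
    return p[:,:2]/p[:,2:]
def rot(s): return R.from_quat(np.roll(s["ee_rot"],-1))
def yaw(s):  # direction of tool y (jaw axis) in world, deg
    y=rot(s).as_matrix()[:,1]; return np.degrees(np.arctan2(y[1],y[0]))
def go(s,p,jaw=None):
    "fractions to bring TCP to world p with the jaw axis along jaw deg (mod 180)"
    d=rot(s).inv().apply(np.array(p)-s["position"])/0.3
    t=0
    if jaw is not None:
        t=-(((jaw-yaw(s))+90)%180-90)/45   # tool z down
    print("tx %.3f ty %.3f tz %.3f twist %.3f"%(*d,t))
E
python3 - <<'E'
from h import *
from rig import bot
d=pickle.load(open("im0.pkl","rb"));t=d["top"]
for n,uv,z in[("cap",(167,272),.02),("relay",(222,271),.02),("trafo",(268,268),.02),("sink",(318,270),.02),("choke",(365,270),.02),("green",(425,270),.02),("yel",(240,215),.01),("red",(349,211),.01)]:
    print(n,ray(t,uv,z)[0])
s=bot.read_state();print(rot(s).as_matrix(),yaw(s))
w=bot.get_image("wrist");cv2.imwrite("pics/w0.png",w["color"][...,::-1])
# camera in tool frame
M=rot(s).as_matrix();print(M.T@w["world_from_camera"][:3,:3],M.T@(w["world_from_camera"][:3,3]-s["position"]),w["mtx"])
go(s,[.32,.22,.3],90)
E
```

```text
cap [0.4415 0.3438]
relay [0.44   0.1961]
trafo [0.4447 0.0726]
sink [ 0.4354 -0.0616]
choke [ 0.4318 -0.1878]
green [ 0.4272 -0.3488]
yel [0.5973 0.1504]
red [ 0.6001 -0.1516]
[[-0.9391  0.3437 -0.0004]
 [ 0.3437  0.9391 -0.0012]
 [-0.     -0.0013 -1.    ]] 69.89993153145106
[[ 0.0001 -0.9491 -0.315 ]
 [ 1.     -0.0002  0.0007]
 [-0.0008 -0.315   0.9491]] [ 0.0805 -0.0015 -0.143 ] [[335.1606   0.     324.3466]
 [  0.     335.1606 237.9211]
 [  0.       0.       1.    ]]
tx -0.750 ty -0.694 tz -0.230 twist -0.447
```

View pics/w0.png

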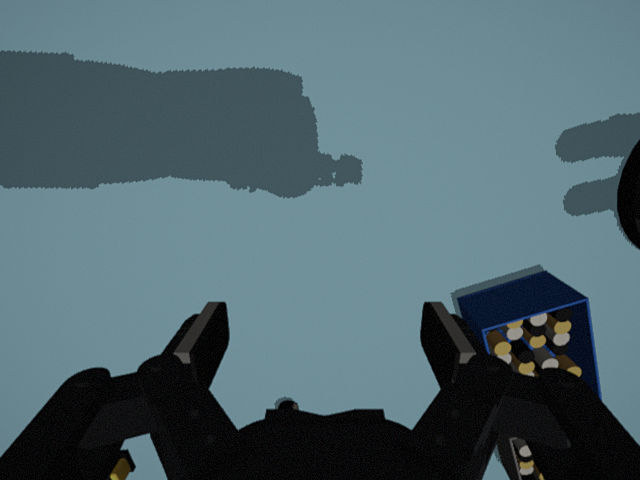

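The wrist camera looks down from the tool +x side, and the gripper blocks the picture below about v=300. I'll move to a hover that sees both the row of parts and the boxes.

Call:
drive_tool --deltas '[{"tx": -0.87, "ty": -0.25, "tz": -0.13, "twist": -0.447}, {"tx": -0.87, "ty": -0.25, "tz": -0.13, "twist": -0.447}, {"tx": -0.87, "ty": -0.25, "tz": -0.13, "twist": -0.447}, {"tx": -0.87, "ty": -0.25, "tz": -0.13, "twist": -0.447}, {"tx": -0.87, "ty": -0.25, "tz": -0.13, "twist": -0.447}, {"tx": -0.87, "ty": -0.25, "tz": -0.13, "twist": -0.447}]'

```text
time_s: 0.9
position: [0.4015, 0.3312, 0.2699]
ee_rot: [-0.0, 0.002, 1.0, -0.001]
wrist_force: [-0.3, -0.0, -0.1]
width: 0.999
```

Run:
```python
from h import *
from rig import bot
s=bot.read_state();print(s["position"],yaw(s),s["time_s"]);go(s,[.56,.2,.27],90)
```

```text
[0.4015 0.3312 0.2699] 89.80010078693672 0.9
tx -0.530 ty -0.435 tz 0.000 twist -0.004
```

Call:
drive_tool --deltas '[{"tx": -0.53, "ty": -0.435}, {"tx": -0.53, "ty": -0.435}, {"tx": -0.53, "ty": -0.435}, {"tx": -0.53, "ty": -0.435}, {"tx": -0.53, "ty": -0.435}, {"tx": -0.53, "ty": -0.435}]'

```text
validation failed for argument at $.de...
```

Run:
```python
from h import *
from rig import bot
w=bot.get_image("wrist");pickle.dump(w,open("wA.pkl","wb"));cv2.imwrite("pics/wA.png",w["color"][...,::-1])
s=bot.read_state();print(s["position"],yaw(s),s["time_s"]);
```

```text
[0.4003 0.3319 0.2697] 89.87347533812014 0.95
```

Call:
drive_tool --deltas '[{"ty": -1}, {"ty": -1}, {"ty": -1}, {"ty": -1}, {"ty": -1}, {"ty": -1}]'

```text
validation failed for argument at $.de...
```

Run:
```python
from h import *
from rig import bot
w=bot.get_image("wrist");pickle.dump(w,open("wB.pkl","wb"));cv2.imwrite("pics/wB.png",w["color"][...,::-1])
s=bot.read_state();print(s["position"],yaw(s),s["time_s"]);
```

```text
[0.3995 0.3324 0.2696] 89.95932924024763 1.0
```

View pics/wA.png

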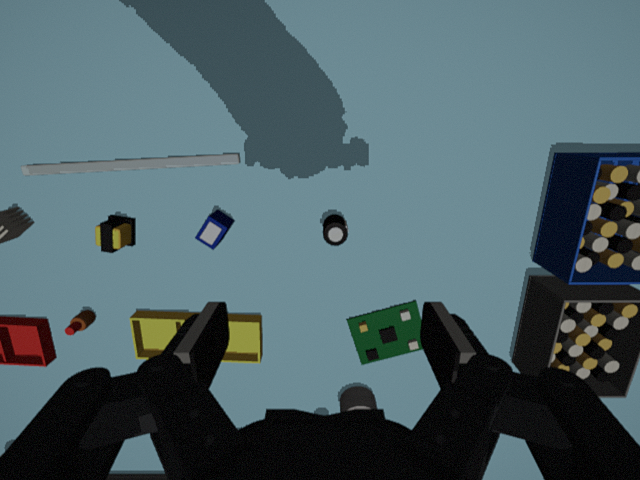

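View pics/wB.png

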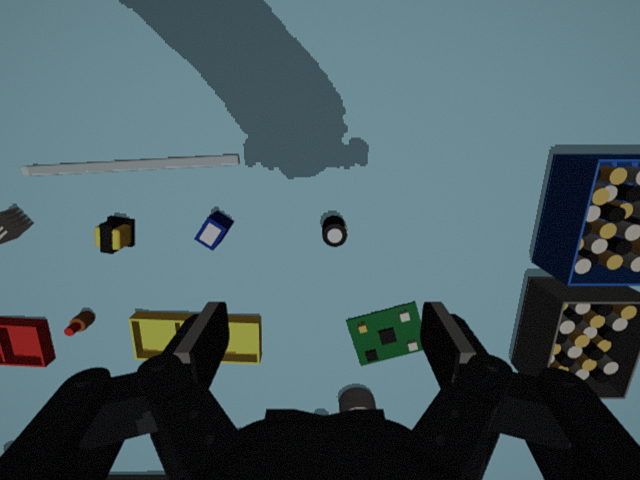

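Both moves were refused because each row must have every key, so these two pictures are from the same pose. They show the black cap at (335,230), the relay at (213,230), the transformer at (115,233) and the yellow box at (197,336). I'll send the moves again in full.

Call:
drive_tool --deltas '[{"tx": -0.53, "ty": -0.435, "tz": 0, "twist": 0}, {"tx": -0.53, "ty": -0.435, "tz": 0, "twist": 0}, {"tx": -0.53, "ty": -0.435, "tz": 0, "twist": 0}, {"tx": -0.53, "ty": -0.435, "tz": 0, "twist": 0}, {"tx": -0.53, "ty": -0.435, "tz": 0, "twist": 0}, {"tx": -0.53, "ty": -0.435, "tz": 0, "twist": 0}]'

```text
time_s: 1.75
position: [0.5572, 0.2032, 0.2696]
ee_rot: [-0.001, -0.0, 1.0, -0.001]
wrist_force: [-1.0, 0.8, -0.2]
width: 0.999
```

Run:
```python
from h import *
from rig import bot
w=bot.get_image("wrist");pickle.dump(w,open("wA.pkl","wb"));cv2.imwrite("pics/wA2.png",w["color"][...,::-1])
s=bot.read_state();print(s["position"],yaw(s),s["time_s"]);
```

```text
[0.5572 0.2032 0.2697] 90.06719326578224 1.8
```

Call:
drive_tool --deltas '[{"tx": 0, "ty": -1, "tz": 0, "twist": 0}, {"tx": 0, "ty": -1, "tz": 0, "twist": 0}, {"tx": 0, "ty": -1, "tz": 0, "twist": 0}, {"tx": 0, "ty": -1, "tz": 0, "twist": 0}, {"tx": 0, "ty": -1, "tz": 0, "twist": 0}, {"tx": 0, "ty": -1, "tz": 0, "twist": 0}]'

```text
time_s: 2.55
position: [0.5571, -0.0984, 0.2703]
ee_rot: [-0.001, 0.001, 1.0, -0.001]
wrist_force: [0.6, 0.9, -0.1]
width: 1.005
```

Run:
```python
from h import *
from rig import bot
w=bot.get_image("wrist");pickle.dump(w,open("wB.pkl","wb"));cv2.imwrite("pics/wB2.png",w["color"][...,::-1])
s=bot.read_state();print(s["position"],yaw(s),s["time_s"]);
```

```text
[ 0.5572 -0.0969  0.2703] 90.00203435559172 2.6
```

View pics/wA2.png

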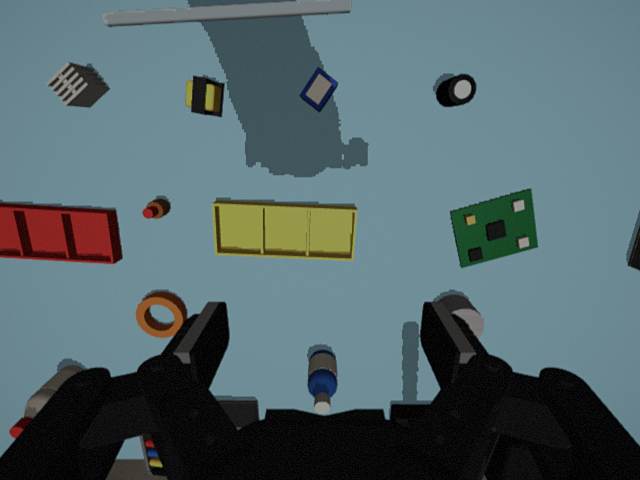

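View pics/wB2.png

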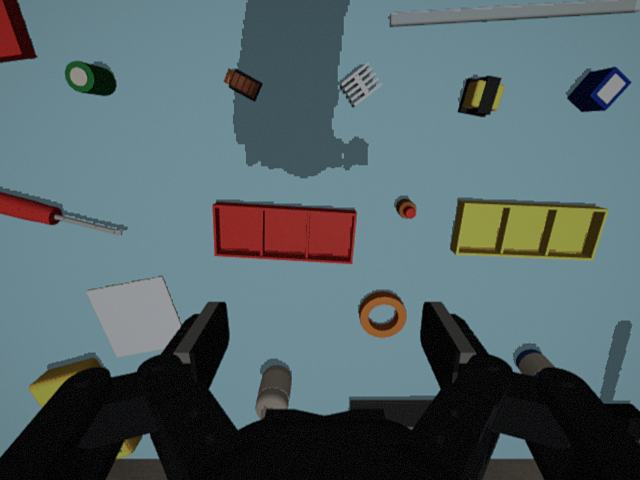

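Both views are clear: the yellow box is centred at (285,230) in A, and the red box at (285,232) in B. In A the relay is at (319,89). In B the choke is at (243,83), the heat sink at (361,85) and the green cap at (90,78). Next I'll measure the boxes, then look straight down at each part on approach.

```bash
cat >> h.py <<'E'
def mask(im,kind):
    hsv=cv2.cvtColor(im["color"],cv2.COLOR_RGB2HSV);h,s,v=[hsv[...,i].astype(int) for i in range(3)]
    if kind=="red": return ((h<8)|(h>172))&(s>150)&(v>50)
    if kind=="yel": return (h>22)&(h<36)&(s>100)&(v>40)
    bench=(abs(h-97)<10)&(s>40)&(s<150)&(v>45)   # blue-green bench and its shadow
    return ~bench
def rect(im,kind,xy,z,win=50,save=None):
    "minAreaRect (world, at height z) of the blob nearest to world xy"
    m=cv2.morphologyEx(mask(im,kind).astype(np.uint8),cv2.MORPH_OPEN,np.ones((3,3)))
    c=proj(im,[[*xy,z]])[0]
    cs=[k for k in cv2.findContours(m,cv2.RETR_EXTERNAL,cv2.CHAIN_APPROX_NONE)[0] if cv2.contourArea(k)>150]
    k=min(cs,key=lambda k:np.linalg.norm(k[:,0].mean(0)-c))
    P=ray(im,k[:,0],z); r=cv2.minAreaRect(np.float32(P*1000))
    b=cv2.boxPoints(r); e=b[1]-b[0]; f=b[2]-b[1]
    if np.linalg.norm(f)>np.linalg.norm(e): e,f=f,e
    a=np.degrees(np.arctan2(e[1],e[0]))%180
    print(kind,"c",np.array(r[0]).round(1),"L",np.linalg.norm(e).round(1),"W",np.linalg.norm(f).round(1),"long axis deg",a.round(1))
    return k,r
E
python3 - <<'E'
from h import *
A=pickle.load(open("wA.pkl","rb"));B=pickle.load(open("wB.pkl","rb"));T=pickle.load(open("im0.pkl","rb"))["top"]
for n,im in(("A",A),("B",B),("T",T)):
  print(n)
  for k,xy in(("yel",(.597,.15)),("red",(.6,-.15))):
    try: rect(im,k,xy,.02)
    except Exception as e: print(e)
print(A["color"][300,300],A["color"][130,275])
for n in("relay",(.44,.196)),("trafo",(.445,.073)),("cap",(.44,.344)): rect(A,"obj",n[1] if isinstance(n,tuple) else n,.036)
for n in("sink",(-.06)),("choke",-.188): rect(B,"obj",(.435,n[1]),.038)
E
```

```text
A
yel c [598.2 152.3] L 173.2 W 66.9 long axis deg 87.4
red c [ 601.1 -132.3] L 140.4 W 69.4 long axis deg 86.5
B
yel c [598.2 151.8] L 175.5 W 66.9 long axis deg 87.4
red c [ 600.4 -150.1] L 172.5 W 68.5 long axis deg 86.4
T
yel c [596.2 152.9] L 173.5 W 65.5 long axis deg 88.4
red c [ 600.  -148.5] L 170.6 W 65.8 long axis deg 86.6
[111 142 150] [66 84 92]
obj c [439.5 195.5] L 34.2 W 26.6 long axis deg 144.1
obj c [445.6  76.2] L 38.2 W 34.6 long axis deg 79.9
obj c [440.2 337. ] L 40.1 W 28.0 long axis deg 99.0
obj c [434.6 -62.9] L 35.4 W 26.6 long axis deg 125.4
obj c [ 433.6 -184.1] L 36.4 W 19.5 long axis deg 62.3
```

The boxes agree between views: yellow centre (598,152) mm with its long axis at 87.4°, red centre (600,-150) mm at 86.4°. The choke comes first, with a look from directly above.

Call:
drive_tool --deltas '[{"tx": 0.1, "ty": -0.3, "tz": 0.2, "twist": 0}, {"tx": 0.1, "ty": -0.3, "tz": 0.2, "twist": 0}, {"tx": 0.1, "ty": -0.3, "tz": 0.2, "twist": 0}, {"tx": 0.1, "ty": -0.3, "tz": 0.2, "twist": 0}]'

```text
time_s: 3.1
position: [0.5276, -0.1854, 0.211]
ee_rot: [-0.0, -0.001, 1.0, -0.0]
wrist_force: [0.1, -0.1, -0.5]
width: 1.001
```

```bash
cat > look.py <<'E'
import sys
from h import *
from rig import bot
n,x,y,z=sys.argv[1],*map(float,sys.argv[2:5])
w=bot.get_image("wrist");k,r=rect(w,"obj",(x,y),z)
c=proj(w,[[x,y,z]])[0].astype(int).clip(60,420);im=w["color"][...,::-1].copy()
cv2.imwrite(f"pics/{n}.png",cv2.resize(im[max(0,c[1]-60):c[1]+60,c[0]-60:c[0]+60],None,fx=4,fy=4))
s=bot.read_state();print(s["position"],yaw(s),s["time_s"],s["joints"])
print("cam",w["world_from_camera"][:3,3])
E
python3 look.py choke .433 -.185 .038
```

```text
obj c [ 432.6 -188.9] L 32.7 W 19.3 long axis deg 62.3
[ 0.5279 -0.1853  0.2113] 90.11604502339425 3.15 [-0.3373  0.304   0.0269  1.2933 -0.0007 -0.3393]
cam [ 0.4466 -0.1869  0.3541]
```

View pics/choke.png

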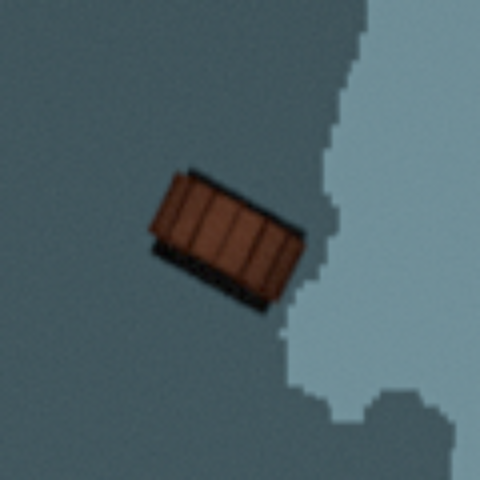

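The choke is at (432.6,-188.9) mm with its foot axis at 62°, so the jaws go at 152°.

Call:
drive_tool --deltas '[{"tx": 0.318, "ty": -0.012, "tz": 0.35, "twist": -1}, {"tx": 0.318, "ty": -0.012, "tz": 0.35, "twist": -1}, {"tx": 0.318, "ty": -0.012, "tz": 0.35, "twist": -1}, {"tx": 0.318, "ty": -0.012, "tz": 0.35, "twist": -1}, {"tx": 0.318, "ty": -0.012, "tz": 0.35, "twist": -1}, {"tx": 0.318, "ty": -0.012, "tz": 0.35, "twist": -1}]'

```text
time_s: 3.9
position: [0.4335, -0.1887, 0.107]
ee_rot: [0.0, -0.383, 0.924, -0.001]
wrist_force: [-0.2, -0.8, 0.1]
width: 0.998
```

```bash
cat > g.py <<'E'
import sys
from h import *
from rig import bot
a=list(map(float,sys.argv[1:]));s=bot.read_state()
print(s["position"],"yaw",yaw(s).round(1),"t",s["time_s"],"w",round(s["width"],3),"j6",s["joints"][5])
go(s,a[:3],a[3] if len(a)>3 else None)
E
python3 g.py .4326 -.1889 .020 152.3
```

```text
[ 0.4335 -0.1887  0.107 ] yaw 135.0 t 3.9 w 0.998 j6 -1.1960024882845361
tx 0.003 ty 0.002 tz 0.290 twist -0.384
```

Call:
drive_tool --deltas '[{"tx": 0.003, "ty": 0.002, "tz": 0.1, "twist": -0.384}, {"tx": 0.003, "ty": 0.002, "tz": 0.2, "twist": -0.384}, {"tx": 0.003, "ty": 0.002, "tz": 0.29, "twist": -0.384}, {"tx": 0.003, "ty": 0.002, "tz": 0.29, "twist": -0.384}, {"tx": 0.003, "ty": 0.002, "tz": 0.29, "twist": -0.384}]'

```text
time_s: 4.53
position: [0.4333, -0.1891, 0.0209]
ee_rot: [0.001, -0.517, 0.856, -0.001]
wrist_force: [0.3, 0.6, 0.6]
width: 1.004
```

Call:
drive_tool --deltas '[{"tx": 0, "ty": 0, "tz": 0, "twist": 0}, {"tx": 0, "ty": 0, "tz": 0, "twist": 0}, {"tx": 0, "ty": 0, "tz": 0, "twist": 0}, {"tx": 0, "ty": 0, "tz": 0, "twist": 0}, {"tx": 0, "ty": 0, "tz": 0, "twist": 0}, {"tx": 0, "ty": 0, "tz": 0, "twist": 0}, {"tx": 0, "ty": 0, "tz": 0, "twist": 0}]' --claw 1 --force 40

```text
time_s: 5.4
position: [0.4335, -0.1892, 0.0211]
ee_rot: [0.001, -0.517, 0.856, -0.002]
wrist_force: [-0.7, 0.1, 5.7]
width: 0.15
```

Call:
drive_tool --deltas '[{"tx": 0, "ty": 0, "tz": -0.05, "twist": 0}, {"tx": 0, "ty": 0, "tz": -0.15, "twist": 0}, {"tx": 0, "ty": 0, "tz": -0.25, "twist": 0}, {"tx": 0, "ty": 0, "tz": -0.25, "twist": 0}]'

```text
time_s: 5.9
position: [0.4345, -0.1896, 0.0978]
ee_rot: [0.002, -0.517, 0.856, -0.003]
wrist_force: [0.4, -0.1, -0.1]
width: 0.153
```

```bash
cat > cells.py <<'E'
import numpy as np
for n,c,a in(("red",(.6003,-.150),86.4),("yel",(.5982,.152),87.4)):
    u=np.array([np.cos(np.radians(a)),np.sin(np.radians(a))])
    print(n,a-90,[(np.array(c)+k*u).round(4) for k in(-.057,0,.057)])
E
python3 cells.py; python3 g.py .5967 -.2069 .095 176.4
```

```text
red -3.5999999999999943 [array([ 0.5967, -0.2069]), array([ 0.6003, -0.15  ]), array([ 0.6039, -0.0931])]
yel -2.5999999999999943 [array([0.5956, 0.0951]), array([0.5982, 0.152 ]), array([0.6008, 0.2089])]
[ 0.4345 -0.1896  0.0978] yaw 152.2 t 5.9 w 0.153 j6 -1.4973625253741638
tx -0.201 ty -0.505 tz 0.013 twist -0.537
```

Call:
drive_tool --deltas '[{"tx": -0.201, "ty": -0.505, "tz": 0.0, "twist": -0.537}, {"tx": -0.201, "ty": -0.505, "tz": 0.0, "twist": -0.537}, {"tx": -0.201, "ty": -0.505, "tz": 0.0, "twist": -0.537}, {"tx": -0.201, "ty": -0.505, "tz": 0.0, "twist": -0.537}, {"tx": -0.201, "ty": -0.505, "tz": 0.0, "twist": -0.537}]'

```text
time_s: 6.52
position: [0.5953, -0.2065, 0.0975]
ee_rot: [0.0, -0.684, 0.729, -0.002]
wrist_force: [0.8, 0.4, -0.6]
width: 0.151
```

```bash
python3 g.py .5967 -.2069 .025 176.4
```

```text
[ 0.5953 -0.2065  0.0975] yaw 176.4 t 6.525 w 0.151 j6 -1.8407495749629106
tx 0.001 ty -0.004 tz 0.242 twist -0.001
```

Call:
drive_tool --deltas '[{"tx": 0, "ty": -0.004, "tz": 0.12, "twist": 0}, {"tx": 0, "ty": -0.004, "tz": 0.2, "twist": 0}, {"tx": 0, "ty": -0.004, "tz": 0.242, "twist": 0}, {"tx": 0, "ty": -0.004, "tz": 0.242, "twist": 0}, {"tx": 0, "ty": -0.004, "tz": 0.242, "twist": 0}]'

```text
time_s: 7.15
position: [0.5966, -0.2068, 0.0255]
ee_rot: [0.001, -0.684, 0.729, -0.002]
wrist_force: [0.7, -0.5, -0.8]
width: 0.151
```

Call:
drive_tool --deltas '[{"tx": 0, "ty": 0, "tz": 0, "twist": 0}, {"tx": 0, "ty": 0, "tz": 0, "twist": 0}, {"tx": 0, "ty": 0, "tz": 0, "twist": 0}, {"tx": 0, "ty": 0, "tz": 0, "twist": 0}]' --claw 0

```text
time_s: 7.65
position: [0.5966, -0.2069, 0.0255]
ee_rot: [0.001, -0.684, 0.729, -0.002]
wrist_force: [0.2, -0.7, -0.1]
width: 0.501
```

Call:
drive_tool --deltas '[{"tx": 0, "ty": 0, "tz": -0.1, "twist": 0}, {"tx": 0, "ty": 0, "tz": -0.3, "twist": 0}, {"tx": 0, "ty": 0, "tz": -0.35, "twist": 0}, {"tx": 0, "ty": 0, "tz": -0.35, "twist": 0}]'

```text
time_s: 8.15
position: [0.5968, -0.2068, 0.1315]
ee_rot: [0.001, -0.684, 0.729, -0.003]
wrist_force: [0.5, 0.1, -0.3]
width: 0.5
```

```bash
python3 g.py .4346 -.0629 .12 35.4;python3 g.py .4346 -.0629 .12 90
```

```text
[ 0.5968 -0.2068  0.1315] yaw 176.4 t 8.15 w 0.5 j6 -1.8400834308474048
tx -0.444 ty 0.570 tz 0.033 twist -0.868
[ 0.5968 -0.2068  0.1315] yaw 176.4 t 8.15 w 0.5 j6 -1.8400834308474048
tx -0.444 ty 0.570 tz 0.033 twist 1.919
```

Call:
drive_tool --deltas '[{"tx": -0.444, "ty": 0.57, "tz": 0.03, "twist": -0.868}, {"tx": -0.444, "ty": 0.57, "tz": 0.03, "twist": -0.868}, {"tx": -0.444, "ty": 0.57, "tz": 0.03, "twist": -0.868}, {"tx": -0.444, "ty": 0.57, "tz": 0.03, "twist": -0.868}, {"tx": -0.444, "ty": 0.57, "tz": 0.03, "twist": -0.868}, {"tx": -0.444, "ty": 0.57, "tz": 0.03, "twist": -0.868}]' --claw -1

```text
time_s: 8.9
position: [0.4349, -0.0632, 0.1203]
ee_rot: [0.0, 0.888, -0.459, 0.003]
wrist_force: [0.1, -0.9, -0.9]
width: 1.006
```

```bash
python3 g.py .4346 -.0629 .019 35.4
python3 - <<'E'
from h import *
from rig import bot
w=bot.get_image("wrist");cv2.imwrite("pics/w3.png",w["color"][...,::-1])
E
```

```text
[ 0.4349 -0.0632  0.1203] yaw -144.7 t 8.9 w 1.006 j6 -2.3299889340251396
tx -0.003 ty 0.001 tz 0.338 twist -0.001
```

View pics/w3.png

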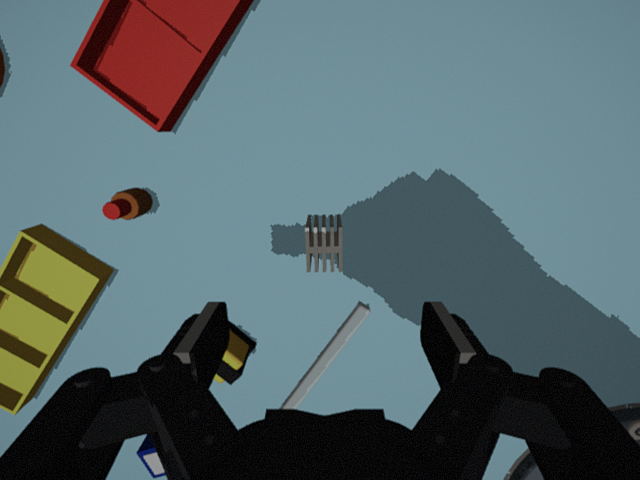

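The sink is at (324,243), centred between the jaws with its fins square to them. The fingers will clear the rod's end at (365,305).

Call:
drive_tool --deltas '[{"tx": -0.003, "ty": 0, "tz": 0.15, "twist": 0}, {"tx": -0.003, "ty": 0, "tz": 0.25, "twist": 0}, {"tx": -0.003, "ty": 0, "tz": 0.335, "twist": 0}, {"tx": -0.003, "ty": 0, "tz": 0.335, "twist": 0}, {"tx": -0.003, "ty": 0, "tz": 0.335, "twist": 0}]'

```text
time_s: 9.57
position: [0.436, -0.0634, 0.0203]
ee_rot: [0.0, 0.888, -0.46, 0.003]
wrist_force: [-0.1, 0.0, -0.7]
width: 1.0
```

Call:
drive_tool --deltas '[{"tx": 0, "ty": 0, "tz": 0, "twist": 0}, {"tx": 0, "ty": 0, "tz": 0, "twist": 0}, {"tx": 0, "ty": 0, "tz": 0, "twist": 0}, {"tx": 0, "ty": 0, "tz": 0, "twist": 0}, {"tx": 0, "ty": 0, "tz": 0, "twist": 0}, {"tx": 0, "ty": 0, "tz": 0, "twist": 0}]' --claw 1

```text
time_s: 10.32
position: [0.4364, -0.0634, 0.0208]
ee_rot: [0.0, 0.888, -0.46, 0.004]
wrist_force: [-0.9, -0.5, 5.9]
width: 0.296
```

Call:
drive_tool --deltas '[{"tx": 0, "ty": 0, "tz": -0.05, "twist": 0}, {"tx": 0, "ty": 0, "tz": -0.15, "twist": 0}, {"tx": 0, "ty": 0, "tz": -0.3, "twist": 0}, {"tx": 0, "ty": 0, "tz": -0.3, "twist": 0}, {"tx": 0, "ty": 0, "tz": -0.3, "twist": 0}]'

```text
time_s: 10.95
position: [0.4355, -0.063, 0.1105]
ee_rot: [0.0, 0.888, -0.46, 0.004]
wrist_force: [-0.0, -0.8, -1.2]
width: 0.299
```

```bash
python3 g.py .5956 .0951 .11 177.4
```

```text
[ 0.4355 -0.063   0.1105] yaw -144.7 t 10.95 w 0.299 j6 -2.328442825012177
tx -0.122 ty -0.740 tz 0.003 twist 0.842
```

Call:
drive_tool --deltas '[{"tx": -0.122, "ty": -0.74, "tz": 0, "twist": 0.842}, {"tx": -0.122, "ty": -0.74, "tz": 0, "twist": 0.842}, {"tx": -0.122, "ty": -0.74, "tz": 0, "twist": 0.842}, {"tx": -0.122, "ty": -0.74, "tz": 0, "twist": 0.842}, {"tx": -0.122, "ty": -0.74, "tz": 0, "twist": 0.842}, {"tx": -0.122, "ty": -0.74, "tz": 0, "twist": 0.842}, {"tx": -0.122, "ty": -0.74, "tz": 0, "twist": 0.842}]'

```text
time_s: 11.82
position: [0.5945, 0.0941, 0.1107]
ee_rot: [0.001, -0.691, 0.723, -0.003]
wrist_force: [-0.7, -0.8, -0.5]
width: 0.295
```

```bash
python3 g.py .5956 .0951 .0243 177.4
```

```text
[0.5945 0.0941 0.1107] yaw 177.4 t 11.825 w 0.295 j6 -1.365481547082137
tx -0.005 ty -0.002 tz 0.288 twist -0.001
```

Call:
drive_tool --deltas '[{"tx": -0.005, "ty": -0.002, "tz": 0.12, "twist": 0}, {"tx": -0.005, "ty": -0.002, "tz": 0.22, "twist": 0}, {"tx": -0.005, "ty": -0.002, "tz": 0.288, "twist": 0}, {"tx": -0.005, "ty": -0.002, "tz": 0.288, "twist": 0}, {"tx": -0.005, "ty": -0.002, "tz": 0.288, "twist": 0}]'

```text
time_s: 12.45
position: [0.5953, 0.0945, 0.0246]
ee_rot: [0.001, -0.69, 0.723, -0.003]
wrist_force: [-0.5, 1.1, -0.1]
width: 0.291
```

Call:
drive_tool --deltas '[{"tx": 0, "ty": 0, "tz": 0, "twist": 0}, {"tx": 0, "ty": 0, "tz": 0, "twist": 0}, {"tx": 0, "ty": 0, "tz": 0, "twist": 0}, {"tx": 0, "ty": 0, "tz": 0, "twist": 0}]' --claw -0.2

```text
time_s: 12.95
position: [0.5953, 0.0945, 0.0247]
ee_rot: [0.001, -0.69, 0.723, -0.003]
wrist_force: [-0.2, 0.3, 0.1]
width: 0.599
```

Call:
drive_tool --deltas '[{"tx": 0, "ty": 0, "tz": -0.1, "twist": 0}, {"tx": 0, "ty": 0, "tz": -0.3, "twist": 0}, {"tx": 0, "ty": 0, "tz": -0.35, "twist": 0}, {"tx": 0, "ty": 0, "tz": -0.35, "twist": 0}]'

```text
time_s: 13.45
position: [0.5954, 0.0951, 0.1306]
ee_rot: [0.002, -0.691, 0.723, -0.004]
wrist_force: [0.5, -0.4, -1.0]
width: 0.601
```

```bash
python3 g.py .4395 .1955 .12 54.1
```

```text
[0.5954 0.0951 0.1306] yaw 177.3 t 13.45 w 0.601 j6 -1.36358319537351
tx -0.310 ty 0.535 tz 0.030 twist -1.261
```

Call:
drive_tool --deltas '[{"tx": -0.31, "ty": 0.535, "tz": 0.03, "twist": -1}, {"tx": -0.31, "ty": 0.535, "tz": 0.03, "twist": -1}, {"tx": -0.31, "ty": 0.535, "tz": 0.03, "twist": -1}, {"tx": -0.31, "ty": 0.535, "tz": 0.03, "twist": -1}, {"tx": -0.31, "ty": 0.535, "tz": 0.03, "twist": -1}, {"tx": -0.31, "ty": 0.535, "tz": 0.03, "twist": -1}]' --claw -1

```text
time_s: 14.2
position: [0.4394, 0.195, 0.1191]
ee_rot: [0.001, 0.914, -0.406, 0.004]
wrist_force: [-0.3, 0.3, 0.9]
width: 0.998
```

```bash
python3 g.py .4395 .1955 .019 54.1
```

```text
[0.4394 0.195  0.1191] yaw -137.9 t 14.2 w 0.998 j6 -1.8842713101698356
tx -0.004 ty -0.000 tz 0.334 twist -0.266
```

Call:
drive_tool --deltas '[{"tx": -0.004, "ty": 0, "tz": 0.08, "twist": -0.266}, {"tx": -0.004, "ty": 0, "tz": 0.2, "twist": -0.266}, {"tx": -0.004, "ty": 0, "tz": 0.333, "twist": -0.266}, {"tx": -0.004, "ty": 0, "tz": 0.333, "twist": -0.266}, {"tx": -0.004, "ty": 0, "tz": 0.333, "twist": -0.266}]'

```text
time_s: 14.82
position: [0.4401, 0.1954, 0.02]
ee_rot: [0.001, 0.951, -0.309, 0.004]
wrist_force: [-0.0, 0.5, -0.6]
width: 0.994
```

Call:
drive_tool --deltas '[{"tx": 0, "ty": 0, "tz": 0, "twist": 0}, {"tx": 0, "ty": 0, "tz": 0, "twist": 0}, {"tx": 0, "ty": 0, "tz": 0, "twist": 0}, {"tx": 0, "ty": 0, "tz": 0, "twist": 0}, {"tx": 0, "ty": 0, "tz": 0, "twist": 0}, {"tx": 0, "ty": 0, "tz": 0, "twist": 0}]' --claw 1

```text
time_s: 15.58
position: [0.4404, 0.1955, 0.0206]
ee_rot: [0.001, 0.951, -0.309, 0.004]
wrist_force: [-1.0, -0.8, 6.3]
width: 0.295
```

Call:
drive_tool --deltas '[{"tx": 0, "ty": 0, "tz": -0.05, "twist": 0}, {"tx": 0, "ty": 0, "tz": -0.15, "twist": 0}, {"tx": 0, "ty": 0, "tz": -0.3, "twist": 0}, {"tx": 0, "ty": 0, "tz": -0.3, "twist": 0}, {"tx": 0, "ty": 0, "tz": -0.3, "twist": 0}]'

```text
time_s: 16.2
position: [0.4394, 0.1958, 0.1103]
ee_rot: [0.001, 0.951, -0.309, 0.004]
wrist_force: [0.5, -0.8, -0.2]
width: 0.293
```

```bash
python3 g.py .6008 .2089 .11 177.4
```

```text
[0.4394 0.1958 0.1103] yaw -126.0 t 16.2 w 0.293 j6 -2.089528306023708
tx 0.410 ty -0.352 tz 0.005 twist 1.258
```

Call:
drive_tool --deltas '[{"tx": 0.41, "ty": -0.352, "tz": 0, "twist": 1}, {"tx": 0.41, "ty": -0.352, "tz": 0, "twist": 1}, {"tx": 0.41, "ty": -0.352, "tz": 0, "twist": 1}, {"tx": 0.41, "ty": -0.352, "tz": 0, "twist": 1}, {"tx": 0.41, "ty": -0.352, "tz": 0, "twist": 1}, {"tx": 0.41, "ty": -0.352, "tz": 0, "twist": 1}]'

```text
time_s: 16.95
position: [0.6002, 0.2088, 0.1107]
ee_rot: [-0.0, 0.761, -0.648, 0.004]
wrist_force: [0.2, 0.3, -0.3]
width: 0.297
```

```bash
python3 g.py .6008 .2089 .0243 177.4
```

```text
[0.6002 0.2088 0.1107] yaw -170.8 t 16.95 w 0.297 j6 -1.3931856137844545
tx -0.002 ty -0.001 tz 0.288 twist 0.262
```

Call:
drive_tool --deltas '[{"tx": -0.002, "ty": -0.001, "tz": 0.05, "twist": 0.262}, {"tx": -0.002, "ty": -0.001, "tz": 0.12, "twist": 0.262}, {"tx": -0.002, "ty": -0.001, "tz": 0.22, "twist": 0.262}, {"tx": -0.002, "ty": -0.001, "tz": 0.288, "twist": 0.262}, {"tx": -0.002, "ty": -0.001, "tz": 0.288, "twist": 0.262}, {"tx": -0.002, "ty": -0.001, "tz": 0.288, "twist": 0.262}]'

```text
time_s: 17.7
position: [0.6005, 0.2091, 0.0245]
ee_rot: [0.001, -0.692, 0.722, -0.004]
wrist_force: [0.7, 0.5, -1.0]
width: 0.296
```

Call:
drive_tool --deltas '[{"tx": 0, "ty": 0, "tz": 0, "twist": 0}, {"tx": 0, "ty": 0, "tz": 0, "twist": 0}, {"tx": 0, "ty": 0, "tz": 0, "twist": 0}, {"tx": 0, "ty": 0, "tz": 0, "twist": 0}]' --claw -0.2

```text
time_s: 18.2
position: [0.6005, 0.2091, 0.0245]
ee_rot: [0.001, -0.692, 0.722, -0.004]
wrist_force: [-0.9, -0.3, -0.8]
width: 0.599
```

Call:
drive_tool --deltas '[{"tx": 0, "ty": 0, "tz": -0.1, "twist": 0}, {"tx": 0, "ty": 0, "tz": -0.3, "twist": 0}, {"tx": 0, "ty": 0, "tz": -0.4, "twist": 0}, {"tx": 0, "ty": 0, "tz": -0.4, "twist": 0}]'

```text
time_s: 18.7
position: [0.6013, 0.2101, 0.1474]
ee_rot: [0.003, -0.692, 0.722, -0.005]
wrist_force: [0.3, -0.1, -0.2]
width: 0.594
```

```bash
python3 g.py .54 .075 .2 90
```

```text
[0.6013 0.2101 0.1474] yaw 177.5 t 18.7 w 0.594 j6 -1.1883874437769764
tx 0.459 ty 0.183 tz -0.176 twist 1.945
```

Call:
drive_tool --deltas '[{"tx": 0.15, "ty": 0.53, "tz": -0.2, "twist": 0}, {"tx": 0.15, "ty": 0.53, "tz": -0.2, "twist": 0}, {"tx": 0.15, "ty": 0.53, "tz": -0.2, "twist": 0}, {"tx": 0.15, "ty": 0.53, "tz": -0.2, "twist": 0}, {"tx": 0.15, "ty": 0.53, "tz": -0.2, "twist": 0}]' --claw -1

```text
time_s: 19.32
position: [0.44, 0.1723, 0.2052]
ee_rot: [0.003, -0.692, 0.722, -0.005]
wrist_force: [0.4, -0.8, 0.8]
width: 0.999
```

```bash
python3 look.py trafo .445 .075 .036; python3 -c "
from h import *;import cv2
" ; python3 g.py .445 .073 .12 90
```

```text
obj c [444.6  71. ] L 35.3 W 29.9 long axis deg 170.0
[0.4403 0.1723 0.2049] 177.52375302097326 19.375 [ 0.3774  0.1533 -0.1913  1.2171 -0.0066 -1.1502]
cam [0.4346 0.0906 0.3483]
[0.4403 0.1723 0.2049] yaw 177.5 t 19.375 w 0.999 j6 -1.150195058360636
tx 0.329 ty -0.027 tz 0.284 twist 1.945
```

View pics/trafo.png

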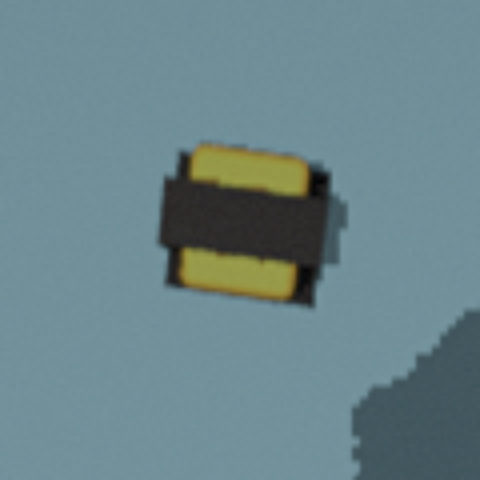

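The transformer's long axis is at 170°. I'll grip it across the 36 mm core, so almost no twist is needed.

```bash
python3 g.py .4446 .071 .02 170
```

```text
[0.4403 0.1723 0.2049] yaw 177.5 t 19.375 w 0.999 j6 -1.150195058360636
tx 0.335 ty -0.022 tz 0.617 twist 0.167
```

Call:
drive_tool --deltas '[{"tx": 0.335, "ty": -0.022, "tz": 0.15, "twist": 0.167}, {"tx": 0.335, "ty": -0.022, "tz": 0.25, "twist": 0.167}, {"tx": 0.335, "ty": -0.022, "tz": 0.35, "twist": 0.167}, {"tx": 0.335, "ty": -0.022, "tz": 0.45, "twist": 0.167}, {"tx": 0.335, "ty": -0.022, "tz": 0.55, "twist": 0.167}, {"tx": 0.335, "ty": -0.022, "tz": 0.615, "twist": 0.167}, {"tx": 0.335, "ty": -0.022, "tz": 0.615, "twist": 0.167}, {"tx": 0.335, "ty": -0.022, "tz": 0.615, "twist": 0.167}]'

```text
time_s: 20.38
position: [0.4451, 0.0711, 0.0207]
ee_rot: [0.003, -0.643, 0.766, -0.004]
wrist_force: [-0.3, -1.2, -0.3]
width: 1.0
```

Call:
drive_tool --deltas '[{"tx": 0, "ty": 0, "tz": 0, "twist": 0}, {"tx": 0, "ty": 0, "tz": 0, "twist": 0}, {"tx": 0, "ty": 0, "tz": 0, "twist": 0}, {"tx": 0, "ty": 0, "tz": 0, "twist": 0}, {"tx": 0, "ty": 0, "tz": 0, "twist": 0}, {"tx": 0, "ty": 0, "tz": 0, "twist": 0}]' --claw 1

```text
time_s: 21.12
position: [0.4454, 0.0712, 0.0213]
ee_rot: [0.004, -0.643, 0.766, -0.005]
wrist_force: [-0.9, -0.3, 7.1]
width: 0.409
```

Call:
drive_tool --deltas '[{"tx": 0, "ty": 0, "tz": -0.05, "twist": 0}, {"tx": 0, "ty": 0, "tz": -0.15, "twist": 0}, {"tx": 0, "ty": 0, "tz": -0.3, "twist": 0}, {"tx": 0, "ty": 0, "tz": -0.3, "twist": 0}, {"tx": 0, "ty": 0, "tz": -0.3, "twist": 0}]'

```text
time_s: 21.75
position: [0.4441, 0.0714, 0.1109]
ee_rot: [0.004, -0.643, 0.766, -0.005]
wrist_force: [-0.2, -0.3, -1.3]
width: 0.408
```

```bash
python3 g.py .6039 -.0931 .11 176.4;python3 g.py .6003 -.150 .11 176.4
```

```text
[0.4441 0.0714 0.1109] yaw 170.0 t 21.75 w 0.408 j6 -1.2338249331788578
tx 0.447 ty -0.620 tz 0.011 twist -0.142
[0.4441 0.0714 0.1109] yaw 170.0 t 21.75 w 0.408 j6 -1.2338249331788578
tx 0.636 ty -0.641 tz 0.011 twist -0.142
```

Call:
drive_tool --deltas '[{"tx": 0.447, "ty": -0.62, "tz": 0.01, "twist": -0.142}, {"tx": 0.447, "ty": -0.62, "tz": 0.01, "twist": -0.142}, {"tx": 0.447, "ty": -0.62, "tz": 0.01, "twist": -0.142}, {"tx": 0.447, "ty": -0.62, "tz": 0.01, "twist": -0.142}, {"tx": 0.447, "ty": -0.62, "tz": 0.01, "twist": -0.142}, {"tx": 0.447, "ty": -0.62, "tz": 0.01, "twist": -0.142}, {"tx": 0.447, "ty": -0.62, "tz": 0.01, "twist": -0.142}]'

```text
time_s: 22.62
position: [0.6029, -0.092, 0.1096]
ee_rot: [0.003, -0.685, 0.729, -0.004]
wrist_force: [0.1, 1.3, -1.3]
width: 0.411
```

```bash
python3 g.py .6039 -.0931 .0248 176.4
```

```text
[ 0.6029 -0.092   0.1096] yaw 176.4 t 22.625 w 0.411 j6 -1.6598238544505226
tx 0.003 ty -0.001 tz 0.283 twist 0.001
```

Call:
drive_tool --deltas '[{"tx": 0.003, "ty": -0.001, "tz": 0.12, "twist": 0}, {"tx": 0.003, "ty": -0.001, "tz": 0.22, "twist": 0}, {"tx": 0.003, "ty": -0.001, "tz": 0.283, "twist": 0}, {"tx": 0.003, "ty": -0.001, "tz": 0.283, "twist": 0}, {"tx": 0.003, "ty": -0.001, "tz": 0.283, "twist": 0}]'

```text
time_s: 23.25
position: [0.6037, -0.0924, 0.0251]
ee_rot: [0.003, -0.685, 0.728, -0.004]
wrist_force: [-0.3, 0.6, -2.3]
width: 0.41
```

Call:
drive_tool --deltas '[{"tx": 0, "ty": 0, "tz": 0, "twist": 0}, {"tx": 0, "ty": 0, "tz": 0, "twist": 0}, {"tx": 0, "ty": 0, "tz": 0, "twist": 0}, {"tx": 0, "ty": 0, "tz": 0, "twist": 0}]' --claw -0.4

```text
time_s: 23.75
position: [0.6038, -0.0925, 0.0252]
ee_rot: [0.003, -0.685, 0.728, -0.004]
wrist_force: [0.1, -0.1, -0.3]
width: 0.694
```

Call:
drive_tool --deltas '[{"tx": 0, "ty": 0, "tz": -0.1, "twist": 0}, {"tx": 0, "ty": 0, "tz": -0.3, "twist": 0}, {"tx": 0, "ty": 0, "tz": -0.35, "twist": 0}, {"tx": 0, "ty": 0, "tz": -0.35, "twist": 0}]'

```text
time_s: 24.25
position: [0.6034, -0.0924, 0.1311]
ee_rot: [0.004, -0.685, 0.728, -0.005]
wrist_force: [0.2, -0.2, -0.3]
width: 0.699
```

```bash
python3 g.py .4405 .34 .15 176.4
python3 - <<'E'
from h import *
A=pickle.load(open("wA.pkl","rb"))
# cap bare top disc: bright blob near (463,90)
g=cv2.cvtColor(A["color"],cv2.COLOR_RGB2GRAY)[60:120,425:490]
m=(g>140).astype(np.uint8);n,l,st,c=cv2.connectedComponentsWithStats(m)
for i in range(1,n):
    if st[i,4]>20: print(st[i],ray(A,c[i]+[425,60],.04))
E
```

```text
[ 0.6034 -0.0924  0.1311] yaw 176.5 t 24.25 w 0.699 j6 -1.661142609467692
tx -1.405 ty 0.629 tz -0.074 twist 0.002
[ 30  21  16  17 208] [[0.4391 0.3423]]
```

The cap is at (439,342) mm.

Call:
drive_tool --deltas '[{"tx": -1, "ty": 0.63, "tz": -0.05, "twist": 0}, {"tx": -1, "ty": 0.63, "tz": -0.05, "twist": 0}, {"tx": -1, "ty": 0.63, "tz": -0.05, "twist": 0}, {"tx": -1, "ty": 0.63, "tz": -0.05, "twist": 0}, {"tx": -1, "ty": 0.63, "tz": -0.05, "twist": 0}, {"tx": -1, "ty": 0.63, "tz": -0.05, "twist": 0}, {"tx": -1, "ty": 0.63, "tz": -0.05, "twist": 0}]' --claw -1

```text
time_s: 25.12
position: [0.4307, 0.2203, 0.1415]
ee_rot: [0.002, -0.687, 0.727, -0.005]
wrist_force: [0.6, -0.2, -0.2]
width: 0.995
```

```bash
python3 g.py .4391 .3423 .0205
```

```text
[0.4307 0.2203 0.1415] yaw 176.7 t 25.125 w 0.995 j6 -1.0359063920638445
tx -0.409 ty -0.001 tz 0.402 twist 0.000
```

Call:
drive_tool --deltas '[{"tx": -0.409, "ty": 0, "tz": 0, "twist": 0}, {"tx": -0.409, "ty": 0, "tz": 0.05, "twist": 0}, {"tx": -0.409, "ty": 0, "tz": 0.15, "twist": 0}, {"tx": -0.409, "ty": 0, "tz": 0.25, "twist": 0}, {"tx": -0.409, "ty": 0, "tz": 0.35, "twist": 0}, {"tx": -0.409, "ty": 0, "tz": 0.4, "twist": 0}, {"tx": -0.409, "ty": 0, "tz": 0.4, "twist": 0}, {"tx": -0.409, "ty": 0, "tz": 0.4, "twist": 0}]'

```text
time_s: 26.12
position: [0.4395, 0.3425, 0.0218]
ee_rot: [0.003, -0.686, 0.727, -0.005]
wrist_force: [0.9, 0.8, -0.1]
width: 0.999
```

Call:
drive_tool --deltas '[{"tx": 0, "ty": 0, "tz": 0, "twist": 0}, {"tx": 0, "ty": 0, "tz": 0, "twist": 0}, {"tx": 0, "ty": 0, "tz": 0, "twist": 0}, {"tx": 0, "ty": 0, "tz": 0, "twist": 0}, {"tx": 0, "ty": 0, "tz": 0, "twist": 0}, {"tx": 0, "ty": 0, "tz": 0, "twist": 0}]' --claw 1

```text
time_s: 26.88
position: [0.4397, 0.3427, 0.0224]
ee_rot: [0.003, -0.686, 0.727, -0.005]
wrist_force: [-0.6, -0.6, 5.5]
width: 0.33
```

Call:
drive_tool --deltas '[{"tx": 0, "ty": 0, "tz": -0.05, "twist": 0}, {"tx": 0, "ty": 0, "tz": -0.15, "twist": 0}, {"tx": 0, "ty": 0, "tz": -0.35, "twist": 0}, {"tx": 0, "ty": 0, "tz": -0.35, "twist": 0}, {"tx": 0, "ty": 0, "tz": -0.35, "twist": 0}]'

```text
time_s: 27.5
position: [0.4385, 0.343, 0.128]
ee_rot: [0.004, -0.687, 0.727, -0.005]
wrist_force: [-0.3, -0.5, -0.1]
width: 0.332
```

```bash
python3 g.py .6003 -.150 .13 176.4
```

```text
[0.4385 0.343  0.128 ] yaw 176.7 t 27.5 w 0.332 j6 -0.8446119987829982
tx 1.610 ty -0.633 tz 0.003 twist 0.007
```

Call:
drive_tool --deltas '[{"tx": 1, "ty": -0.4, "tz": 0, "twist": 0}, {"tx": 1, "ty": -0.4, "tz": 0, "twist": 0}, {"tx": 1, "ty": -0.4, "tz": 0, "twist": 0}, {"tx": 1, "ty": -0.4, "tz": 0, "twist": 0}, {"tx": 1, "ty": -0.4, "tz": 0, "twist": 0}, {"tx": 1, "ty": -0.4, "tz": 0, "twist": 0}]'

```text
time_s: 28.25
position: [0.5411, 0.0331, 0.1287]
ee_rot: [0.003, -0.685, 0.729, -0.005]
wrist_force: [-0.5, -1.0, -1.1]
width: 0.339
```

```bash
python3 g.py .6003 -.150 .11 176.4
```

```text
[0.5411 0.0331 0.1287] yaw 176.5 t 28.25 w 0.339 j6 -1.4460713654708555
tx 0.597 ty -0.234 tz 0.066 twist 0.001
```

Call:
drive_tool --deltas '[{"tx": 0.597, "ty": -0.234, "tz": 0.06, "twist": 0}, {"tx": 0.597, "ty": -0.234, "tz": 0.06, "twist": 0}, {"tx": 0.597, "ty": -0.234, "tz": 0.06, "twist": 0}, {"tx": 0.597, "ty": -0.234, "tz": 0.06, "twist": 0}, {"tx": 0.597, "ty": -0.234, "tz": 0.06, "twist": 0}, {"tx": 0.597, "ty": -0.234, "tz": 0.06, "twist": 0}]'

```text
time_s: 29.0
position: [0.5997, -0.1484, 0.1114]
ee_rot: [0.003, -0.685, 0.728, -0.004]
wrist_force: [0.9, -0.0, -0.3]
width: 0.333
```

```bash
python3 g.py .6003 -.150 .0258 176.4
```

```text
[ 0.5997 -0.1484  0.1114] yaw 176.5 t 29.0 w 0.333 j6 -1.7531854373531213
tx 0.005 ty 0.001 tz 0.286 twist 0.003
```

Call:
drive_tool --deltas '[{"tx": 0.005, "ty": 0.001, "tz": 0.12, "twist": 0}, {"tx": 0.005, "ty": 0.001, "tz": 0.22, "twist": 0}, {"tx": 0.005, "ty": 0.001, "tz": 0.286, "twist": 0}, {"tx": 0.005, "ty": 0.001, "tz": 0.286, "twist": 0}, {"tx": 0.005, "ty": 0.001, "tz": 0.286, "twist": 0}]'

```text
time_s: 29.62
position: [0.6003, -0.1488, 0.0262]
ee_rot: [0.003, -0.686, 0.728, -0.004]
wrist_force: [0.2, -0.5, -0.5]
width: 0.332
```

Call:
drive_tool --deltas '[{"tx": 0, "ty": 0, "tz": 0, "twist": 0}, {"tx": 0, "ty": 0, "tz": 0, "twist": 0}, {"tx": 0, "ty": 0, "tz": 0, "twist": 0}, {"tx": 0, "ty": 0, "tz": 0, "twist": 0}]' --claw -0.3

```text
time_s: 30.12
position: [0.6003, -0.1489, 0.0263]
ee_rot: [0.003, -0.686, 0.728, -0.004]
wrist_force: [0.2, -0.2, -0.0]
width: 0.657
```

Call:
drive_tool --deltas '[{"tx": 0, "ty": 0, "tz": -0.1, "twist": 0}, {"tx": 0, "ty": 0, "tz": -0.3, "twist": 0}, {"tx": 0, "ty": 0, "tz": -0.5, "twist": 0}, {"tx": 0, "ty": 0.5, "tz": -0.7, "twist": 0}, {"tx": 0, "ty": 0.85, "tz": -0.8, "twist": 0}, {"tx": 0, "ty": 0.85, "tz": -0.8, "twist": 0}, {"tx": 0, "ty": 0.85, "tz": -0.8, "twist": 0}, {"tx": 0, "ty": 0.85, "tz": -0.8, "twist": 0}]'

```text
time_s: 31.12
position: [0.341, -0.1332, 0.2651]
ee_rot: [0.003, -0.686, 0.728, -0.005]
wrist_force: [-0.7, 0.2, -0.1]
width: 0.649
```

Run:
```python
from h import *
from rig import bot
t=bot.get_image("top");s_=bot.get_image("side")
a=cv2.resize(t["color"][180:300,180:440,::-1],None,fx=3,fy=3)[:300]
b=cv2.resize(s_["color"][170:380,250:450,::-1],(571,600)) if 0 else cv2.resize(s_["color"][170:370,250:440,::-1],None,fx=3,fy=3)
cv2.imwrite("pics/topE.png",a);cv2.imwrite("pics/sideE.png",b)
print(bot.read_state()["position"])
```

```text
[ 0.3425 -0.1336  0.2649]
```

View pics/topE.png

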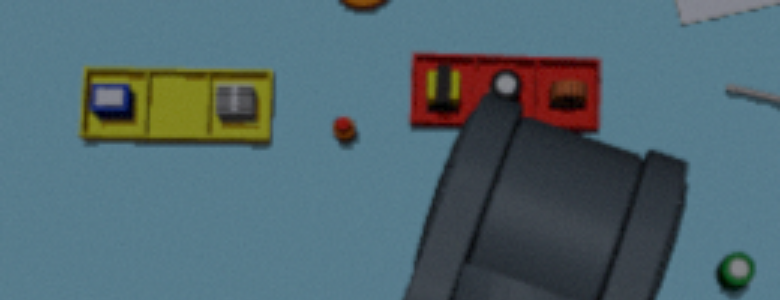

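View pics/sideE.png

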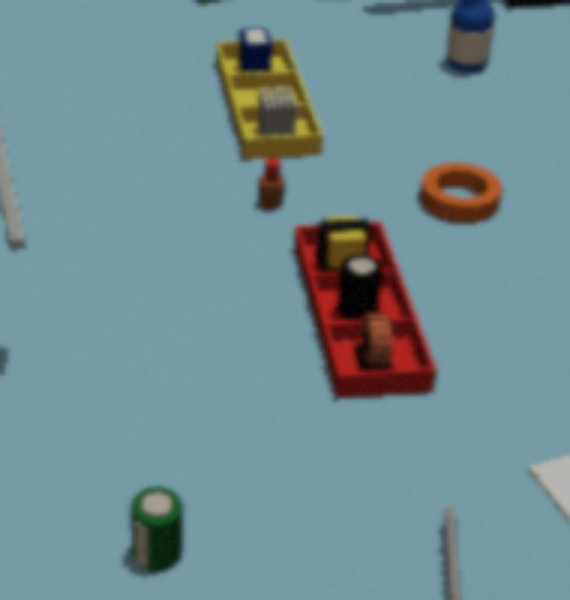

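In both pictures all five parts stand upright in separate cells. The relay and heat sink are in the outer yellow cells. In the red box, top crop, the transformer is at (444,88), the cap at (505,85) and the choke at (568,93). The green cap hasn't been disturbed, and the gripper is clear of everything.

```bash
python3 -c "
from rig import bot
print(bot.job_done())"
```

```text
the job is handed in; nothing more can be done
None
```

The job is handed in: both kits are made up, with about 31 s of the 120 s used. The hand-in reports no verdict, so the checks below are my own.

- **Red box (the left-most one):** the choke, black capacitor and transformer are each in their own cell, with the capacitor in the middle.
- **Yellow box:** the heat sink and relay are in the two outer cells, and the middle cell is empty.
- **Last checks:** the final top and side pictures show all five parts upright in their cells and the gripper clear. I judged these by eye and did not measure the final part positions. The tool was within about 1.5 mm of each cell centre at release.
- **Green capacitor:** I never approached it, and it looks unmoved in the final pictures.
- **Grips and forces:** jaw openings matched the part widths to within about 1.5 mm. The wrist force stayed around 7 N or less in the readings at the end of each move.
- **What went wrong:** two early moves were refused because their rows lacked some keys. Nothing moved, and I sent them again in full.

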